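Charge the ball mill from its dial dispensers and start it

TASK

Charge the mill's grinding bowl with every ball from both dispensers: for each one, turn its dial cap to the smallest hole that its balls will pass (the fine ones are 13 mm, the coarse ones 22 mm), tip it over the bowl with its crank until it is empty, then swing it back upright and turn its cap to closed. With all the balls in, put the lid on the bowl, seated flat, and then flip the isolator toggle to ON. Leave the two sample jars where they stand.

Things in the scene. Friction and masses are not known exactly. Their poses are not given: they have to be found in the camera images.
- mill: Bench ball mill, white, 300 x 370 mm, 78 mm high, sloping fascia towards the robot; fixed. Origin on the bench under the bowl's axis; x points away from the fascia, y to the left. Two tilting ball dispensers stand on its deck: the fine one (13 mm balls, blue) at +y, the coarse one (22 mm balls, orange) at -y. Upright, their tops reach 304 mm above the bench.
- bowl_rim (a point): Centre of the mouth of the aluminium grinding bowl sunk in the mill's deck, at rim height, 90 mm above the bench (12 mm above the deck). Bowl: 120 mm inside, 129 mm outside, 70 mm deep.
- fine_jar (a joint): Tilt of the fine dispenser (slim clear jar, 27 x 82 x 90 mm, blue foot): stiff hinge at its foot, parallel to the mill's x, 176 mm above the bench, 122 mm from the bowl axis on the mill's left (+y) side. 0 = upright (stop); 2.0 = fully tipped (stop), outlet over the bowl. Stays where left. Balls roll out past 1.6; if one hangs, go back to 1.3 and tip again. Tip one jar at a time.
- fine_crank_grip (a point): Middle of the fine crank handle, fixed to the jar: black round bar 16 mm thick, 74 mm long, parallel to the mill's x, on the robot's side, 110 mm from the jar. Moves with the jar on a 95 mm circle about its hinge axis: leans 1.0 rad outward from straight up at tilt 0, 1.0 rad inward at tilt 2.0. Free all round; pinch it from above; 5 to 8 N moves it.
- fine_dial (a joint): Dial cap of the fine jar: grey disc 92 mm across on its top, with holes of 10, 20 and 30 mm. The hole that stands at the jar's one outlet (its end nearest the bowl, red pointer) is in use. Rad, counter-clockwise from above: -1.0 = 10 mm hole, 0 = closed (plain disc), 1.2 = 20 mm, 2.35 = 30 mm, each good to 0.1. Range -1.1 to 2.45. Friction 0.05 N m; stays where left.
- fine_dial_grip (a point): Grip point of the fine dial's fin (blue, 22 mm long, 12 thick, on the dial's axis): 11 mm below the fin's top, 23 mm above the disc's top face, 293 mm above the bench with the jar upright. A hub 20 mm across fills the fin's lowest 12 mm. The fin's length points along (mill yaw - pi/2 + dial value), either way round; it turns with the dial.
- coarse_jar (a joint): Tilt of the coarse dispenser (slim clear jar, 40 x 82 x 90 mm, orange foot): stiff hinge at its foot, parallel to the mill's x, 176 mm above the bench, 122 mm from the bowl axis on the mill's right (-y) side. 0 = upright (stop); 2.0 = fully tipped (stop), outlet over the bowl. Stays where left. Balls roll out past 1.6; if one hangs, go back to 1.3 and tip again. Tip one jar at a time.
- coarse_crank_grip (a point): Middle of the coarse crank handle, fixed to the jar: black round bar 16 mm thick, 74 mm long, parallel to the mill's x, on the robot's side, 110 mm from the jar. Moves with the jar on a 95 mm circle about its hinge axis: leans 1.0 rad outward from straight up at tilt 0, 1.0 rad inward at tilt 2.0. Free all round; pinch it from above; 5 to 8 N moves it.
- coarse_dial (a joint): Dial cap of the coarse jar: grey disc 92 mm across on its top, with holes of 10, 20 and 30 mm. The hole that stands at the jar's one outlet (its end nearest the bowl, red pointer) is in use. Rad, counter-clockwise from above: -1.0 = 10 mm hole, 0 = closed (plain disc), 1.2 = 20 mm, 2.35 = 30 mm, each good to 0.1. Range -1.1 to 2.45. Friction 0.05 N m; stays where left.
- coarse_dial_grip (a point): Grip point of the coarse dial's fin (orange, 22 mm long, 12 thick, on the dial's axis): 11 mm below the fin's top, 23 mm above the disc's top face, 293 mm above the bench with the jar upright. A hub 20 mm across fills the fin's lowest 12 mm. The fin's length points along (mill yaw + pi/2 + dial value), either way round; it turns with the dial.
- fine1_center (a point): Centre of a 13 mm polished steel ball (10 g), lying in the fine dispenser at the start. Two to four of these four are present.
- fine2_center (a point): Centre of a 13 mm polished steel ball (10 g), lying in the fine dispenser at the start. Two to four of these four are present.
- fine3_center (a point): Centre of a 13 mm polished steel ball (10 g), lying in the fine dispenser at the start. Two to four of these four are present.
- fine4_center (a point): Centre of a 13 mm polished steel ball (10 g), lying in the fine dispenser at the start. Two to four of these four are present.
- coarse1_center (a point): Centre of a 22 mm polished steel ball (44 g), lying in the coarse dispenser at the start. One to three of these three are present.
- coarse2_center (a point): Centre of a 22 mm polished steel ball (44 g), lying in the coarse dispenser at the start. One to three of these three are present.
- coarse3_center (a point): Centre of a 22 mm polished steel ball (44 g), lying in the coarse dispenser at the start. One to three of these three are present.
- lid_knob (a point): Loose bowl lid, 0.3 to 0.6 kg: disc 128 mm across with a red ring; under it a tapered spigot, 98 to 111 mm across, 8 deep. This is a point on the axis of its black knob (28 mm across, 38 mm tall), 16 mm below the knob's top, 22 mm above the disc's top, 40 mm above the spigot's underside (it starts lying on that). Seated: spigot in the bowl, this point 32 mm above the centre of its mouth. z up.
- isolator: Mains isolator box, grey with a yellow top, 110 x 85 mm and 72 mm high, fixed to the bench beside the mill. Origin on the bench under its centre; x points away from the robot, and the toggle swings in the x direction.
- isolator_toggle (a joint): Red toggle, hinged over the box's centre, 80 mm above the bench, on an axis along the box's y; 80 mm long, its grip 20 mm thick. 0 = OFF, leaning 0.65 rad to the box's -x (red dot); 1.3 = ON, leaning 0.65 rad to +x (green dot). Top-heavy: past the middle it falls to the stop by itself. Under 2 N at the grip moves it.
- jar1_mid (a point): Sample jar with a green cap, 56 mm across, 75 mm tall, a bystander; its centre.
- jar2_mid (a point): Sample jar with a red cap, 56 mm across, 75 mm tall, a bystander; its centre.
Not all that is in view belongs to the job. What is shaped like the isolator but orange is not meant.

How it is judged:
By the outcome, as a careful person would: the job done as asked, in the order asked, and still so for the second after the job is handed in, with the robot touching nothing.
Of fine1, fine2, fine3, fine4 only 2 to 4 are there at a start; the rules pass over those that are not, and their reading is None.
Of coarse1, coarse2, coarse3 only 1 to 3 are there at a start; the rules pass over those that are not, and their reading is None.
At some moment in a run one of bowl_lid may be knocked a few centimetres aside while the robot is not near it.
Once in a run the grip may slacken for a moment while it holds something.
It also fails if it takes over 210 s, if anything falls off the work surface, if the arm or the gripper's body presses on something with over 40 N, if the wrist force passes 120 N, or if a joint passes its speed limit or range.

ROBOT

A 6-joint arm with a two-finger parallel gripper is mounted at the origin on the work surface. World frame = base frame: x ahead of the robot, y to its left, z up, the work surface at z = 0. Lengths are in m, angles in rad, forces in N, time in s.
With the tool pointing down it reaches from about 0.35 to 0.775 m from the base axis. Payload 5.5 kg.
Tool frame: the origin (TCP) lies midway between the tips of the shut fingers; the grasp point (between the pads) lies 19 mm behind it; z points along the fingers, y is the line along which they close (so a half turn about z gives the same grasp; the last joint's range is limited). The gripper opens to 85 mm and grips with 20 to 120 N. Pads are 22 mm wide; open, the fingers measure 114 mm over their backs; the gripper's body (76 mm by 85 mm) begins 54 mm behind the grasp point. The pads swing forward as they close: fully open they stand 13 mm farther back than shut.
Start: joints at [-1.448, 0.313, 0.046, 1.304, 0, 1.431], TCP at [0.149, -0.555, 0.231] pointing down, gripper open.
Joint ranges: [-2.76, 2.76], [-0.86, 1.69], [-1.03, 1.26], [-2.2, 2.34], [-1.47, 1.5], [-3.14, 3.14]. Speed limits (rad/s): [2.57, 2.57, 3.14, 3.14, 3.14, 3.14].

INTERFACE

Orientations are given as a unit quaternion [w, x, y, z].
In Python, from workcell import telemetry, imaging, env gives the robot as it stands. The module is installed in compiled form; this text tells all that it offers.
- The arm moves only by the tool step_arm, never from a script. Its argument "moves" is a list of rows, each a list of 3 entries, a list of its own where there are three numbers: the shift along the tool's x, y, z in mm, then the turn, a rotation vector about the tool's x, y, z in rad, then the finger opening in mm, from 0 to 85.4. A call has 1 to 8 rows; each row is the pose to reach, as a shift and turn from the pose commanded when the call began, along the tool's axes at that moment; what a row does not reach only later rows make up. A row lasts 1/12 s, in which the tool goes at most 41.7 mm and 7.16 degrees, less where a joint would pass 70% of its speed; a pose out of reach is approached as far as the arm can. A call with a gripper value outside its range is refused whole. The fingers move at their own pace and stop on an object; "grip_force" is the grip in N (left out, the last holds). Time passes only in rows, so rows that repeat a pose let the fingers close. It gives the time, the measured TCP pose, the force, the opening and the grip force at its end, in the units of the state.
- telemetry.get_state(): the state, without advancing time (a new reading comes with each control period).
- imaging.read_camera(name): name is "side" or "top"; returns the picture (400x640x3 uint8, red, green, blue); there is no depth.
- imaging.camera_params(name): a dict with "camera_matrix" (3x3 intrinsics, pixels), "D" ([k1, k2, p1, p2, k3] as OpenCV has them; the pictures are not rectified), "pose" (4x4, takes a point from camera to world coordinates). Camera axes: x right, y up, looking along -z (the intrinsics and any distortion apply to the point x, -y, -z); pixel columns grow to the right and rows downward; lengths in m; the calibration is good to about 2 mm. A picture is of the moment at which its call begins. camera_params takes no time and is no camera call.
- env.hand_in(): hands the job in; it is judged then, once.
The state is a dict: "clock": time; "joint_pos": joint angles; "qvel": joint speeds; "tau": joint torques, N m; "tcp_pos": TCP position; "orientation": TCP orientation; "wrist_force": force on the tool from outside, world axes, zero at the start; "ft_torque": the same for the moment, N m; "finger_gap": finger opening in m; "grip_force": force on a finger pad.
Only numpy, scipy, OpenCV 4.12 (cv2) and the standard library are available. Lean on these libraries where they do the work, as an engineer would, in place of code of your own. Each camera call takes 0.05 s, during which the arm holds its last target. There are 200 camera calls.

## Working session

There is one attempt and no reset: what is moved stays moved. The work goes in short steps, Python scripts to look and compute and a tool call to move; the robot and the scene stay as the last step left them, time stands still between calls to the robot, and variables do not carry over. Pictures are saved under pics/ and viewed, at most 14 in all, crops included, and the job is handed in when it is done.

Besides the shell and the picture viewer there is one more tool, called after "Emit:" as a command line: name --argument value ..., lists and objects as JSON in quotes. step_arm: Moves the arm, as the interface text tells. Its arguments: {"type":"object","properties":{"moves":{"type":"array"},"grip_force":{"type":"number"}},"required":["moves"]}

```bash
mkdir -p pics
python3 - <<'E'
from workcell import telemetry, imaging
import cv2
for n in("top","side"):
    p=imaging.camera_params(n);print(n,p)
    cv2.imwrite(f"pics/{n}0.png",imaging.read_camera(n)[:,:,::-1])
print(telemetry.get_state())
E
```

```text
top {'camera_matrix': array([[375.92051071,   0.        , 315.67675138],
       [  0.        , 375.92051071, 200.41043059],
       [  0.        ,   0.        ,   1.        ]]), 'D': array([-0.08665497,  0.        ,  0.        ,  0.        ,  0.        ]), 'pose': array([[-0.00658282,  0.9954945 , -0.09459055,  0.39803316],
       [-0.99983596, -0.00495624,  0.01742069,  0.00929371],
       [ 0.01687339,  0.09468971,  0.99536383,  1.10377083],
       [ 0.        ,  0.        ,  0.        ,  1.        ]])}
side {'camera_matrix': array([[430.14909706,   0.        , 315.30182363],
       [  0.        , 430.14909706, 194.58445981],
       [  0.        ,   0.        ,   1.        ]]), 'D': array([-0.09446907,  0.        ,  0.        ,  0.        ,  0.        ]), 'pose': array([[-0.93628891,  0.21768633, -0.27563697,  0.20764596],
       [-0.35083287, -0.54229133,  0.76343723,  0.83709068],
       [ 0.01671431,  0.81150032,  0.58411288,  0.83051994],
       [ 0.        ,  0.        ,  0.        ,  1.        ]])}
{'clock': 0.1, 'joint_pos': array([-1.44758705e+00,  3.13951085e-01,  4.51085660e-02,  1.30357939e+00,
       -1.27212473e-05,  1.43120879e+00]), 'qvel': array([ 0.00178453, -0.00247293,  0.00201488,  0.00122777, -0.00012765,
       -0.00139777]), 'tau': array([ 1.84880315e-03, -4.81727993e+01,  2.99242973e+01,  1.28089564e-02,
       -8.04079968e-05,  1.21002498e-05]), 'tcp_pos': array([ 0.1493143 , -0.55482051,  0.23048989]), 'orientation': array([-8.12817719e-04,  9.91379314e-01,  1.31020587e-01,  2.95582800e-07]), 'wrist_force': array([ 0.57583839, -0.6490454 ,  0.31786916]), 'ft_torque': array([-0.01471583,  0.02988382, -0.03281325]), 'grip_force': 0.0, 'finger_gap': 0.08504379247412286}
```

View pics/top0.png

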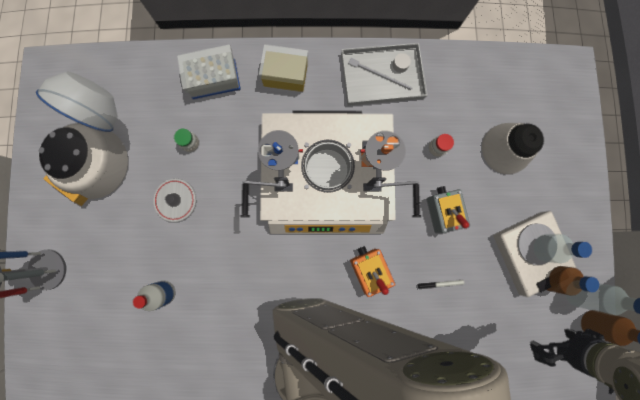

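View pics/side0.png

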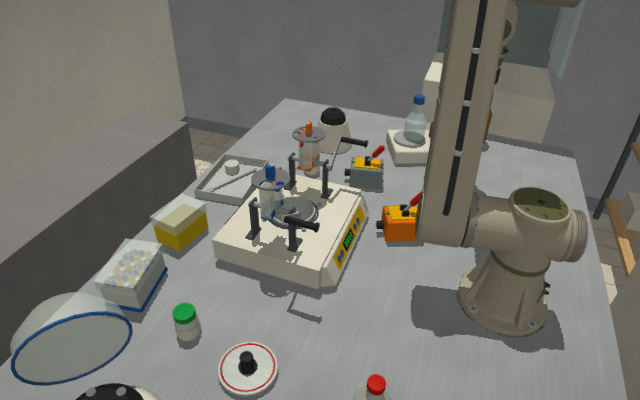

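Top view: the mill's bowl is at about (328,165), with the fine fin at (277,148), the coarse fin at (385,148) and the handles at (246,200) and (417,200). The lid is at (175,200), the grey/yellow isolator at (450,210), and the jar caps at (185,138) and (444,143). I'll zoom in next.

```bash
cat > h.py <<'E'
import numpy as np, cv2
from scipy.spatial.transform import Rotation as R
from workcell import telemetry, imaging
P={n:imaging.camera_params(n) for n in("top","side")}
def ray(n,uv):
    p=P[n];q=cv2.undistortPoints(np.array([[uv]],float),p["camera_matrix"],p["D"])[0,0]
    d=p["pose"][:3,:3]@np.array([q[0],-q[1],-1]);return p["pose"][:3,3],d
def plane(n,uv,z):
    o,d=ray(n,uv);return o+d*(z-o[2])/d[2]
def tri(a,b):
    (o,d),(p,e)=ray("top",a),ray("side",b)
    t=np.linalg.lstsq(np.c_[d,-e],p-o,rcond=None)[0];x,y=o+t[0]*d,p+t[1]*e
    return (x+y)/2,np.linalg.norm(x-y)
def proj(n,X):
    p=P[n];c=p["pose"][:3,:3].T@(np.array(X,float)-p["pose"][:3,3]);c=c*[1,-1,-1]
    return cv2.projectPoints(c.reshape(1,1,3),np.zeros(3),np.zeros(3),p["camera_matrix"],p["D"])[0].ravel()
def blobs(im,lo,hi,box,amin=8):
    x0,y0,x1,y1=box;h=cv2.cvtColor(im[y0:y1,x0:x1],cv2.COLOR_RGB2HSV)
    m=cv2.inRange(h,np.array(lo),np.array(hi));k,l,s,c=cv2.connectedComponentsWithStats(m)
    return [(int(s[i,4]),(c[i]+[x0,y0]).round(1).tolist(),(s[i,:4]+[x0,y0,0,0]).tolist()) for i in range(1,k) if s[i,4]>=amin]
def crop(im,box,s,f):
    x0,y0,x1,y1=box;cv2.imwrite(f,cv2.resize(im[y0:y1,x0:x1,::-1],None,fx=s,fy=s,interpolation=cv2.INTER_CUBIC))
def todo(target,yaw=None):
    """tool-frame shift in mm from commanded/measured pose to target TCP, and turn about z to bring tool y to yaw"""
    s=telemetry.get_state();q=s["orientation"];r=R.from_quat([q[1],q[2],q[3],q[0]])
    out=[(r.inv().apply(np.array(target)-s["tcp_pos"])*1000).round(1)]
    if yaw is not None:
        y=r.as_matrix()[:,1];a=np.arctan2(y[1],y[0]);out.append(round(-((yaw-a+np.pi/2)%np.pi-np.pi/2),3))
    return out
E
python3 - <<'E'
from h import *
t=cv2.imread("pics/top0.png")[:,:,::-1].copy();s=cv2.imread("pics/side0.png")[:,:,::-1].copy()
crop(t,(225,95,485,295),3,"pics/topc.png");crop(s,(200,100,400,300),3,"pics/sidec.png")
B=(105,120,60);B2=(125,255,255);O=(5,150,120);O2=(14,255,255)
print("blue top",blobs(t,B,B2,(240,110,310,200)));print("blue side",blobs(s,B,B2,(240,150,300,240)))
print("or top",blobs(t,O,O2,(350,120,420,180)));print("or side",blobs(s,O,O2,(280,110,335,190)))
print("red top",blobs(t,(0,150,80),(4,255,255),(120,100,480,240)))
print("green top",blobs(t,(55,120,60),(80,255,255),(160,110,220,170)))
E
```

```text
blue top [(51, [276.2, 147.9], [273, 142, 9, 12]), (33, [272.0, 162.1], [269, 160, 7, 5])]
blue side [(125, [269.8, 172.0], [265, 165, 10, 15]), (17, [279.7, 184.0], [277, 183, 7, 3]), (10, [281.8, 201.9], [281, 200, 3, 5]), (22, [272.6, 213.7], [271, 210, 4, 8]), (11, [267.0, 218.9], [263, 218, 9, 3])]
or top [(24, [379.2, 138.3], [376, 137, 7, 4]), (36, [392.2, 139.5], [388, 137, 9, 5]), (24, [389.3, 147.4], [384, 145, 9, 5])]
or side [(61, [307.6, 128.3], [302, 121, 10, 13]), (10, [298.9, 167.8], [297, 166, 5, 4]), (15, [306.9, 169.6], [303, 168, 8, 4])]
red top [(211, [444.4, 142.0], [436, 134, 17, 17]), (8, [362.5, 150.5], [361, 150, 4, 2]), (77, [462.5, 221.2], [457, 215, 12, 13])]
green top [(202, [182.6, 137.2], [175, 130, 16, 16])]
```

View pics/topc.png

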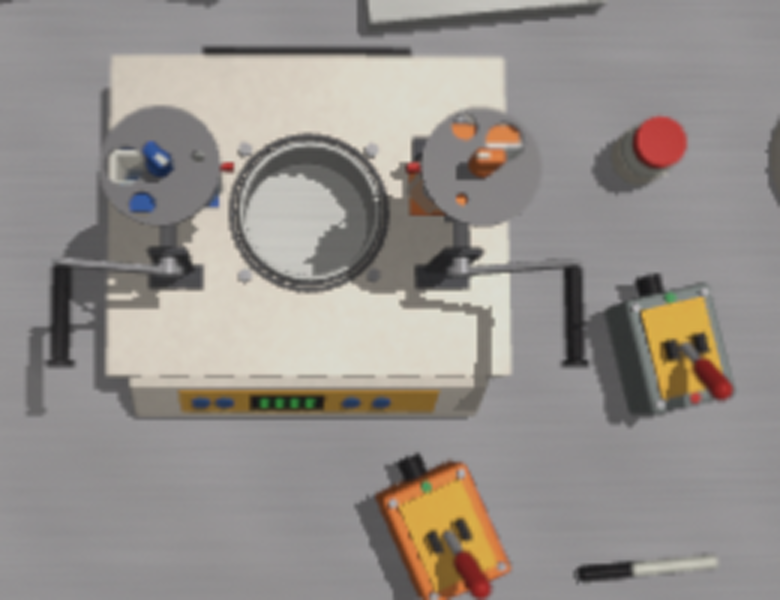

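View pics/sidec.png

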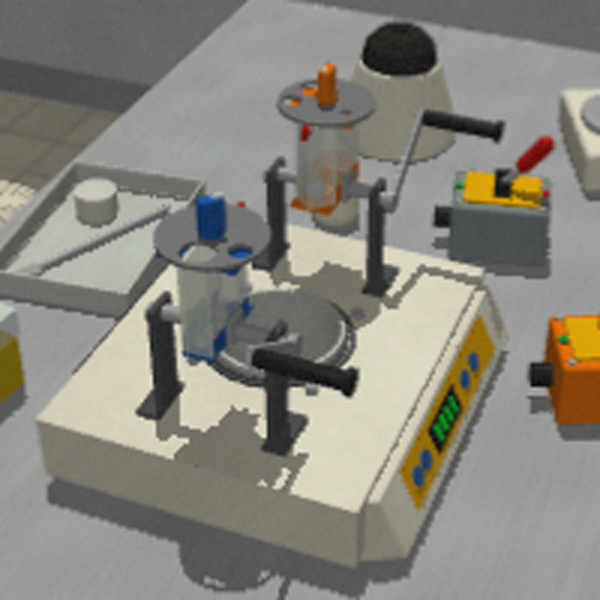

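Reading the zoomed top view from the hole positions, the fine dial is at about -0.74 and the coarse dial at about +0.05. Next I compute positions.

Run:
```python
from h import *
np.set_printoptions(precision=4,suppress=True)
t=cv2.imread("pics/top0.png")[:,:,::-1].copy();s=cv2.imread("pics/side0.png")[:,:,::-1].copy()
c=lambda u,v:(225+u/3-1/3,95+v/3-1/3)
d=lambda u,v:(200+u/3-1/3,100+v/3-1/3)
for n,uv,z in [("fdisc",(160,165),.27),("cdisc",(481,166),.27),("bowl",(309,212),.09),("fh0",(61,263),.227),("fh1",(61,362),.227),("ch0",(573,265),.227),("ch1",(575,363),.227),
 ("deckFL",(106,376),.078),("deckFR",(512,376),.078),("deckBL",(110,55),.078),("deckBR",(504,57),.078),("isoNW",(633,300),.072),("isoNE",(708,286),.072),("isoSE",(733,395),.072),("isoSW",(659,412),.072)]:
    print(n,plane("top",c(*uv),z))
print("finfine",tri((276.2,147.9),(269.8,172)),"fincoarse",tri((389.3,147.4),(307.6,128.3)))
print("fineh",tri(c(61,312),d(304,371)),"coarseh",tri(c(574,314),d(462,125)))
print("toggle red",tri((462.5,221.2),d(535,153)))
print("jars",plane("top",(444.4,142),.075),plane("top",(182.6,137.2),.075))
g=cv2.cvtColor(t,cv2.COLOR_RGB2HSV);
m=cv2.inRange(g[175:230,145:205],(0,0,0),(180,255,70))
k,l,st,ce=cv2.connectedComponentsWithStats(m);print([(x[4],y+[145,175]) for x,y in zip(st,ce)])
r=cv2.inRange(g[175:230,145:205],(0,60,60),(12,255,255))|cv2.inRange(g[175:230,145:205],(165,60,60),(180,255,255))
p=cv2.findNonZero(r)+np.array([145,175]);e=cv2.fitEllipse(cv2.convexHull(p));print(e,plane("top",e[0],.018))
```

```text
fdisc [0.5928 0.0791 0.27  ]
cdisc [ 0.5917 -0.1638  0.27  ]
bowl [ 0.5907 -0.0419  0.09  ]
fh0 [0.5249 0.1601 0.227 ]
fh1 [0.4472 0.1592 0.227 ]
ch0 [ 0.5218 -0.2443  0.227 ]
ch1 [ 0.444  -0.2434  0.227 ]
deckFL [0.4426 0.1435 0.078 ]
deckFR [ 0.4403 -0.2273  0.078 ]
deckBL [0.7435 0.1427 0.078 ]
deckBR [ 0.7417 -0.2288  0.078 ]
isoNW [ 0.5106 -0.3451  0.072 ]
isoNE [ 0.5235 -0.418   0.072 ]
isoSE [ 0.421  -0.4378  0.072 ]
isoSW [ 0.406  -0.3661  0.072 ]
finfine (array([0.5935, 0.0818, 0.287 ]), np.float64(0.0012096963512651263)) fincoarse (array([ 0.5969, -0.1712,  0.28  ]), np.float64(0.003231648588742932))
fineh (array([0.4854, 0.1596, 0.2254]), np.float64(0.002057768805495194)) coarseh (array([ 0.4826, -0.2441,  0.226 ]), np.float64(0.0005640317951660316))
toggle red (array([ 0.4349, -0.398 ,  0.1232]), np.float64(0.0025129080671974073))
jars [ 0.6608 -0.3759  0.075 ] [0.6765 0.3649 0.075 ]
[(np.int32(3212), array([174.5557, 202.0688])), (np.int32(88), array([172.4659, 199.4886]))]
((173.69329833984375, 199.74435424804688), (37.861480712890625, 39.5254020690918), 29.68769645690918) [0.5052 0.405  0.018 ]
```

Emit:
step_arm --moves '[[[0,0,-150],[0,0,0],50],[[0,0,-150],[0,0,0],50],[[0,0,-150],[0,0,0],50],[[0,0,-150],[0,0,0],50],[[593,-497,-150],[0,0,0],50],[[593,-497,-150],[0,0,0],50],[[593,-497,-150],[0,0,0],50],[[593,-497,-150],[0,0,0],50]]' --grip_force 30

```text
clock: 0.77
tcp_pos: [0.2454, -0.4174, 0.3809]
orientation: [-0.0, 0.991, 0.13, 0.0]
wrist_force: [2.0, -0.3, -0.1]
finger_gap: 0.05
grip_force: 0.0
```

```bash
python3 -c "
from h import *
print(todo([.5925,.0795,.38],.82-np.pi/2),telemetry.get_state()['clock'])"
```

```text
[array([ 463.7, -390.2,    1.1]), np.float64(-0.558)] 0.7667
```

Emit:
step_arm --moves '[[[240,-202,0],[0,0,0],50],[[240,-202,0],[0,0,0],50],[[240,-202,0],[0,0,0],50],[[240,-202,0],[0,0,0],50],[[240,-202,0],[0,0,0],50],[[240,-202,0],[0,0,0],50],[[240,-202,0],[0,0,0],50],[[240,-202,0],[0,0,0],50]]'

```text
clock: 1.43
tcp_pos: [0.4255, -0.1578, 0.3811]
orientation: [-0.001, 0.991, 0.133, 0.0]
wrist_force: [-0.5, 0.9, 0.7]
finger_gap: 0.05
grip_force: 0.0
```

Emit:
step_arm --moves '[[[224,-188,0],[0,0,0],50],[[224,-188,0],[0,0,0],50],[[224,-188,0],[0,0,-0.12],50],[[224,-188,0],[0,0,-0.24],50],[[224,-188,0],[0,0,-0.36],50],[[224,-188,0],[0,0,-0.48],50],[[224,-188,0],[0,0,-0.558],50],[[224,-188,0],[0,0,-0.558],50]]'

```text
clock: 2.1
tcp_pos: [0.5944, 0.0841, 0.3778]
orientation: [-0.002, 0.915, 0.403, -0.001]
wrist_force: [-1.0, -0.5, -1.4]
finger_gap: 0.0502
grip_force: 0.0
```

```bash
python3 -c "
from h import *
print(todo([.5925,.0795,.283],.82-np.pi/2),telemetry.get_state()['joint_pos'])
"
```

```text
[array([-4.6,  2. , 94.8]), np.float64(0.01)] [5.80397131e-03 3.89242609e-01 5.12544970e-01 1.69730028e+00
 2.09843673e-03 2.31740788e+00]
```

Emit:
step_arm --moves '[[[-4,2,40],[0,0,0],40],[[-4,2,80],[0,0,0],40],[[-4,2,80],[0,0,0],40],[[-4,2,80],[0,0,0],40]]'

```text
clock: 2.43
tcp_pos: [0.5877, 0.0742, 0.2982]
orientation: [-0.002, 0.917, 0.399, -0.004]
wrist_force: [1.0, 0.2, 1.3]
finger_gap: 0.0401
grip_force: 0.0
```

Run:
```python
from h import *
print(todo([.5925,.0795,.283],.82-np.pi/2))
s=imaging.read_camera("side");t=imaging.read_camera("top")
a=s[110:260,210:340];b=t[110:260,220:350]
cv2.imwrite("pics/a1.png",cv2.resize(np.hstack([a,b])[:,:,::-1],None,fx=3,fy=3,interpolation=cv2.INTER_CUBIC))
```

```text
[array([ 7.3,  0. , 15.1]), np.float64(0.001)]
```

View pics/a1.png

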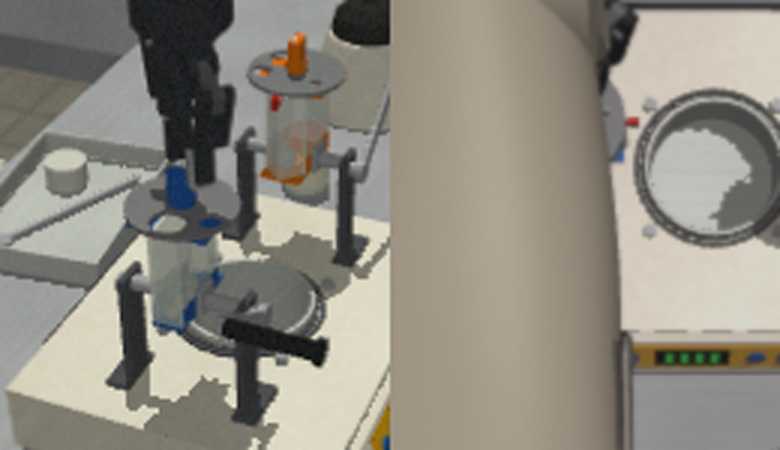

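The side view shows the fingers straddling the blue fin, just above the dial. I'll go down and close.

Emit:
step_arm --moves '[[[6,0,15],[0,0,0],40],[[6,0,15],[0,0,0],40],[[6,0,15],[0,0,0],5],[[6,0,15],[0,0,0],5],[[6,0,15],[0,0,0],5],[[6,0,15],[0,0,0],5],[[6,0,15],[0,0,0],5],[[6,0,15],[0,0,0],5]]' --grip_force 30

```text
clock: 3.2
tcp_pos: [0.5951, 0.0786, 0.289]
orientation: [0.001, 0.917, 0.399, 0.002]
wrist_force: [-2.3, 1.1, 6.4]
finger_gap: 0.0109
grip_force: 33.2
```

```bash
python3 -c "
from h import *
print(todo([.5925,.0795,.283],2.766-np.pi/2));print(telemetry.get_state()['joint_pos'])"
```

```text
[array([-1.2, -2.5,  6. ]), np.float64(1.196)]
[-2.49546158e-03  3.54653650e-01  2.44647432e-01  1.45691628e+00
  4.37474724e-04  2.31838214e+00]
```

Emit:
step_arm --moves '[[[-1,-1,-2],[0,0,-0.12],5],[[-1,-1,-2],[0,0,-0.24],5],[[-1,-1,-2],[0,0,-0.36],5],[[-1,-1,-2],[0,0,-0.48],5],[[-1,-1,-2],[0,0,-0.6],5],[[-1,-1,-2],[0,0,-0.72],5],[[-1,-1,-2],[0,0,-0.84],5],[[-1,-1,-2],[0,0,-0.96],5]]'

```text
clock: 3.87
tcp_pos: [0.5935, 0.0791, 0.2891]
orientation: [0.0, 0.627, 0.779, 0.001]
wrist_force: [0.4, 3.2, -0.9]
finger_gap: 0.011
grip_force: 32.1
```

Emit:
step_arm --moves '[[[0,0,0],[0,0,-0.12],5],[[0,0,0],[0,0,-0.24],5],[[0,0,0],[0,0,-0.36],5],[[0,0,0],[0,0,-0.48],5],[[0,0,0],[0,0,-0.6],5],[[0,0,0],[0,0,-0.72],5],[[0,0,0],[0,0,-0.84],5],[[0,0,0],[0,0,-0.96],5]]'

```text
clock: 4.53
tcp_pos: [0.5923, 0.0784, 0.2891]
orientation: [-0.0, 0.196, 0.981, -0.0]
wrist_force: [-3.2, -0.2, 0.2]
finger_gap: 0.0114
grip_force: 32.4
```

Emit:
step_arm --moves '[[[0,0,0],[0,0,-0.02],5],[[0,0,0],[0,0,-0.02],5],[[0,0,0],[0,0,-0.02],5]]'

```text
clock: 4.78
tcp_pos: [0.5923, 0.0784, 0.2891]
orientation: [-0.0, 0.191, 0.982, -0.0]
wrist_force: [-5.4, -0.3, 2.6]
finger_gap: 0.0109
grip_force: 32.7
```

```bash
python3 -c "
from h import *
print(todo([.5925,.0795,.283],2.766-np.pi/2));print(telemetry.get_state()['joint_pos'])"
```

```text
[array([0.2, 1.1, 6.1]), np.float64(-0.008)]
[-2.64710803e-03  3.53051868e-01  2.42453547e-01  1.46084123e+00
 -1.47136135e-05  3.81245031e-01]
```

Emit:
step_arm --moves '[[[0,0,0],[0,0,0],40],[[0,0,0],[0,0,0],40],[[0,0,0],[0,0,0],40],[[0,0,-40],[0,0,0],40],[[0,0,-70],[0,0,-0.12],40],[[40,11,-70],[0,0,-0.24],40],[[80,22,-70],[0,0,-0.36],40],[[130,35,-70],[0,0,-0.38],40]]'

```text
clock: 5.45
tcp_pos: [0.494, 0.1538, 0.3586]
orientation: [0.001, -0.001, 1.0, 0.0]
wrist_force: [0.3, 0.4, 1.1]
finger_gap: 0.0399
grip_force: 0.0
```

Emit:
step_arm --moves '[[[0,0,0],[0,0,0],40],[[0,0,0],[0,0,0],40]]'

```text
clock: 5.62
tcp_pos: [0.4924, 0.1546, 0.3594]
orientation: [0.001, -0.001, 1.0, 0.0]
wrist_force: [0.7, 0.6, -0.1]
finger_gap: 0.0401
grip_force: 0.0
```

Run:
```python
from h import *
print(todo([.4855,.1595,.208],-np.pi/2-.005))
s=imaging.read_camera("side");t=imaging.read_camera("top")
a=s[110:260,210:340];b=t[110:260,220:350]
cv2.imwrite("pics/a2.png",cv2.resize(np.hstack([a,b])[:,:,::-1],None,fx=3,fy=3,interpolation=cv2.INTER_CUBIC))
```

```text
[array([  7.2,   4.9, 151.3]), np.float64(0.006)]
```

View pics/a2.png

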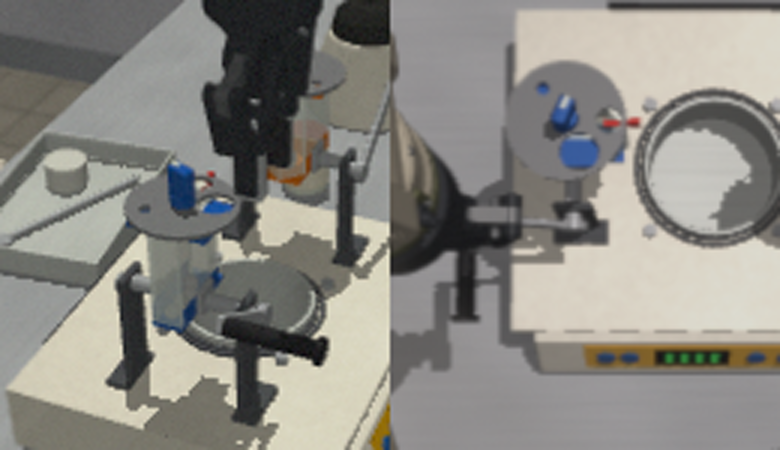

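The 20 mm hole now stands at the red pointer, at (607,120) in the right half. Next I grasp the crank.

Emit:
step_arm --moves '[[[7,5,40],[0,0,0],50],[[7,5,80],[0,0,0],50],[[7,5,120],[0,0,0],50],[[7,5,150],[0,0,0],50],[[7,5,150],[0,0,0],50],[[7,5,150],[0,0,0],8],[[7,5,150],[0,0,0],8],[[7,5,150],[0,0,0],8]]' --grip_force 40

```text
clock: 6.38
tcp_pos: [0.4888, 0.1587, 0.2109]
orientation: [0.002, 0.001, 1.0, 0.001]
wrist_force: [-0.1, 5.9, 5.1]
finger_gap: 0.0147
grip_force: 41.2
```

Emit:
step_arm --moves '[[[0,0,0],[0,0,0],8],[[0,0,0],[0,0,0],8],[[0,0,0],[0,0,0],8],[[0,0,0],[0,0,0],8]]'

```text
clock: 6.72
tcp_pos: [0.4887, 0.1589, 0.2107]
orientation: [0.003, 0.0, 1.0, 0.001]
wrist_force: [2.2, 2.2, 6.6]
finger_gap: 0.0145
grip_force: 39.6
```

Emit:
step_arm --moves '[[[0,-7,-9.6],[0,0,0],8],[[0,-15.2,-18.2],[0,0,0],8],[[0,-24.4,-25.7],[0,0,0],8],[[0,-34.4,-32],[0,0,0],8],[[0,-45.1,-37.1],[0,0,0],8],[[0,-56.4,-40.7],[0,0,0],8],[[0,-68.1,-42.9],[0,0,0],8],[[0,-79.9,-43.7],[0,0,0],8]]'

```text
clock: 7.38
tcp_pos: [0.4883, 0.0803, 0.2551]
orientation: [0.004, -0.001, 1.0, 0.002]
wrist_force: [5.5, 5.9, -5.2]
finger_gap: 0.0153
grip_force: 40.0
```

Emit:
step_arm --moves '[[[0,-11.8,0.7],[0,0,0],8],[[0,-23.5,3],[0,0,0],8],[[0,-34.8,6.6],[0,0,0],8],[[0,-45.5,11.6],[0,0,0],8],[[0,-55.6,18],[0,0,0],8],[[0,-64.8,25.5],[0,0,0],8],[[0,-72.9,34.1],[0,0,0],8],[[0,-80,43],[0,0,0],8]]'

```text
clock: 8.05
tcp_pos: [0.4874, -0.0009, 0.2099]
orientation: [0.002, 0.0, 1.0, 0.001]
wrist_force: [2.1, 7.5, 18.2]
finger_gap: 0.0144
grip_force: 45.0
```

Emit:
step_arm --moves '[[[0,0,0],[0,0,0],8],[[0,0,0],[0,0,0],8],[[0,0,0],[0,0,0],8],[[0,0,0],[0,0,0],8],[[0,0,0],[0,0,0],8],[[0,0,0],[0,0,0],8],[[0,0,0],[0,0,0],8],[[0,0,0],[0,0,0],8]]'

```text
clock: 8.72
tcp_pos: [0.4873, -0.0008, 0.2096]
orientation: [0.001, 0.0, 1.0, 0.001]
wrist_force: [3.2, 4.7, 0.5]
finger_gap: 0.0146
grip_force: 42.7
```

Run:
```python
from h import *
print(todo([.4855,.1595,.208],-np.pi/2-.005))
s=imaging.read_camera("side");t=imaging.read_camera("top")
a=s[110:260,210:340];b=t[110:260,240:370]
cv2.imwrite("pics/a3.png",cv2.resize(np.hstack([a,b])[:,:,::-1],None,fx=3,fy=3,interpolation=cv2.INTER_CUBIC))
```

```text
[array([  1.9, 160.3,   1.8]), np.float64(0.005)]
```

View pics/a3.png

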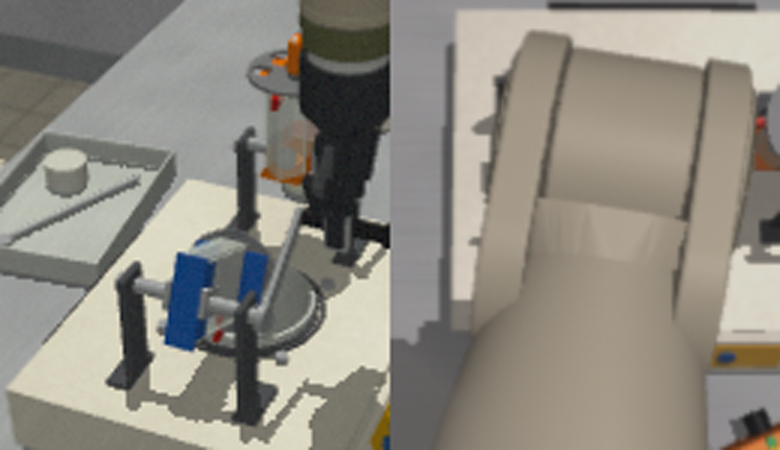

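The jar is fully tipped over the bowl. I'll shake it once in case a ball hangs, then return it upright.

Emit:
step_arm --moves '[[[0,7,-9.6],[0,0,0],8],[[0,15.2,-18.2],[0,0,0],8],[[0,24.4,-25.7],[0,0,0],8],[[0,34.4,-32],[0,0,0],8],[[0,45.1,-37.1],[0,0,0],8],[[0,52,-39.5],[0,0,0],8],[[0,45.1,-37.1],[0,0,0],8],[[0,34.4,-32],[0,0,0],8]]'

```text
clock: 9.48
tcp_pos: [0.4876, 0.0323, 0.2448]
orientation: [0.003, -0.0, 1.0, -0.001]
wrist_force: [-0.5, 1.0, 11.2]
finger_gap: 0.0146
grip_force: 40.4
```

Emit:
step_arm --moves '[[[0,-10,6.3],[0,0,0],8],[[0,-19.2,13.8],[0,0,0],8],[[0,-27.4,22.4],[0,0,0],8],[[0,-34.4,32],[0,0,0],8],[[0,-34.4,32],[0,0,0],8],[[0,-34.4,32],[0,0,0],8],[[0,-34.4,32],[0,0,0],8],[[0,-34.4,32],[0,0,0],8]]'

```text
clock: 10.15
tcp_pos: [0.4873, -0.0008, 0.2096]
orientation: [0.001, 0.0, 1.0, 0.001]
wrist_force: [2.7, 5.3, 3.7]
finger_gap: 0.0146
grip_force: 43.4
```

Emit:
step_arm --moves '[[[0,0,0],[0,0,0],8],[[0,0,0],[0,0,0],8],[[0,0,0],[0,0,0],8],[[0,0,0],[0,0,0],8],[[0,0,0],[0,0,0],8],[[0,0,0],[0,0,0],8]]'

```text
clock: 10.65
tcp_pos: [0.4873, -0.0008, 0.2096]
orientation: [0.001, 0.0, 1.0, 0.001]
wrist_force: [2.3, 5.5, 2.9]
finger_gap: 0.0146
grip_force: 43.4
```

Emit:
step_arm --moves '[[[0,7,-9.6],[0,0,0],8],[[0,15.2,-18.2],[0,0,0],8],[[0,24.4,-25.7],[0,0,0],8],[[0,34.4,-32],[0,0,0],8],[[0,45.1,-37.1],[0,0,0],8],[[0,56.4,-40.7],[0,0,0],8],[[0,68.1,-42.9],[0,0,0],8],[[0,79.9,-43.7],[0,0,0],8]]'

```text
clock: 11.32
tcp_pos: [0.488, 0.0747, 0.2551]
orientation: [0.003, 0.002, 1.0, -0.005]
wrist_force: [0.9, -11.8, 11.8]
finger_gap: 0.0142
grip_force: 42.7
```

Emit:
step_arm --moves '[[[0,11.8,0.7],[0,0,0],8],[[0,23.5,3],[0,0,0],8],[[0,34.8,6.6],[0,0,0],8],[[0,45.5,11.6],[0,0,0],8],[[0,55.6,18],[0,0,0],8],[[0,64.8,25.5],[0,0,0],8],[[0,72.9,34.1],[0,0,0],8],[[0,80.5,44],[0,0,0],8]]'

```text
clock: 11.98
tcp_pos: [0.4884, 0.1566, 0.2096]
orientation: [0.002, 0.001, 1.0, -0.003]
wrist_force: [2.3, -4.3, 8.2]
finger_gap: 0.0145
grip_force: 47.5
```

Emit:
step_arm --moves '[[[0,0.5,0],[0,0,0],8],[[0,0.5,0],[0,0,0],8]]'

```text
clock: 12.15
tcp_pos: [0.4883, 0.1577, 0.2083]
orientation: [0.002, 0.001, 1.0, -0.002]
wrist_force: [5.8, -2.8, -2.2]
finger_gap: 0.0147
grip_force: 46.6
```

Emit:
step_arm --moves '[[[0,0,0],[0,0,0],45],[[0,0,0],[0,0,0],45],[[0,0,0],[0,0,0],45],[[0,0,-40],[0,0,0],45],[[0,0,-80],[0,0,0],45],[[0,0,-120],[0,0,0],45],[[0,0,-150],[0,0,0],45],[[0,0,-150],[0,0,0],45]]'

```text
clock: 12.82
tcp_pos: [0.488, 0.1596, 0.3654]
orientation: [0.005, 0.0, 1.0, 0.001]
wrist_force: [-1.2, -1.0, -0.4]
finger_gap: 0.0448
grip_force: 0.0
```

Run:
```python
from h import *
s=imaging.read_camera("side");t=imaging.read_camera("top")
a=s[150:270,250:345];b=t[120:240,255:365]
cv2.imwrite("pics/a4.png",cv2.resize(np.hstack([a,b])[:,:,::-1],None,fx=3.9,fy=3.9,interpolation=cv2.INTER_CUBIC))
print(todo([.5925,.0795,.287],1.566-np.pi/2),todo([.5925,.0795,.287],2.766-np.pi/2))
```

```text
[array([-105.4,  -79.8,   73.2]), np.float64(-1.567)] [array([-105.4,  -79.8,   73.2]), np.float64(0.375)]
```

View pics/a4.png

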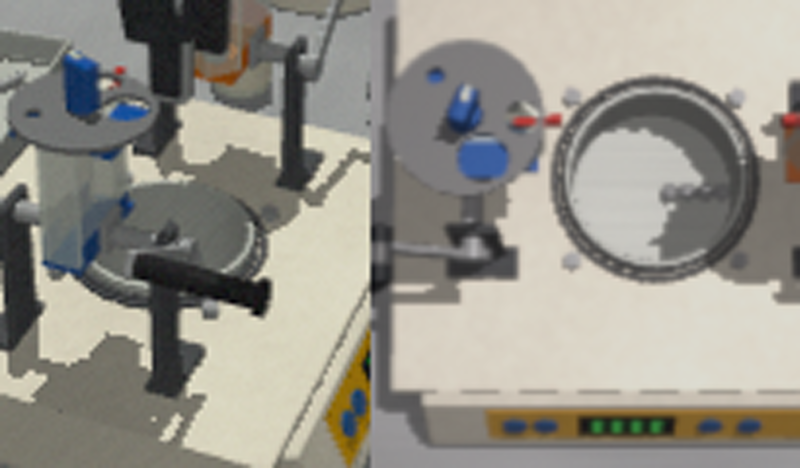

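The bowl holds a row of small balls at about (660–728,190), roughly four ball widths, and the jar looks empty. I'll close the fine dial.

Emit:
step_arm --moves '[[[-40,-30,0],[0,0,0.12],40],[[-75,-56,0],[0,0,0.24],40],[[-105,-80,0],[0,0,0.36],40],[[-105,-80,0],[0,0,0.375],40],[[-105,-80,0],[0,0,0.375],40],[[-105,-80,30],[0,0,0.375],40],[[-105,-80,40],[0,0,0.375],40],[[-105,-80,40],[0,0,0.375],40]]' --grip_force 30

```text
clock: 13.58
tcp_pos: [0.5885, 0.08, 0.3147]
orientation: [-0.004, 0.186, 0.983, -0.001]
wrist_force: [-0.9, 0.6, -0.5]
finger_gap: 0.04
grip_force: 0.0
```

Run:
```python
from h import *
print(todo([.5925,.0795,.287],2.766-np.pi/2))
```

```text
[array([-4.1,  1.1, 27.7]), np.float64(0.002)]
```

Emit:
step_arm --moves '[[[-3,0,20],[0,0,0],40],[[-3,0,27],[0,0,0],40],[[-3,0,27],[0,0,0],5],[[-3,0,27],[0,0,0],5],[[-3,0,27],[0,0,0],5],[[-3,0,27],[0,0,0],5],[[-3,0,27],[0,0,0],5],[[-3,0,27],[0,0,0],5]]'

```text
clock: 14.25
tcp_pos: [0.5932, 0.0783, 0.2924]
orientation: [-0.001, 0.187, 0.982, -0.0]
wrist_force: [-5.2, -1.0, 1.9]
finger_gap: 0.0109
grip_force: 33.7
```

Emit:
step_arm --moves '[[[0,0,0],[0,0,0.12],5],[[0,0,0],[0,0,0.24],5],[[0,0,0],[0,0,0.36],5],[[0,0,0],[0,0,0.48],5],[[0,0,0],[0,0,0.6],5],[[0,0,0],[0,0,0.72],5],[[0,0,0],[0,0,0.84],5],[[0,0,0],[0,0,0.96],5]]'

```text
clock: 14.92
tcp_pos: [0.5937, 0.0787, 0.2925]
orientation: [-0.0, 0.621, 0.783, 0.0]
wrist_force: [-4.0, 1.7, 0.2]
finger_gap: 0.011
grip_force: 33.6
```

Emit:
step_arm --moves '[[[0,0,0],[0,0,0.12],5],[[0,0,0],[0,0,0.24],5],[[0,0,0],[0,0,0.24],5],[[0,0,0],[0,0,0.24],5]]'

```text
clock: 15.25
tcp_pos: [0.5939, 0.0787, 0.2924]
orientation: [-0.0, 0.708, 0.707, 0.0]
wrist_force: [-4.7, 2.6, 2.3]
finger_gap: 0.0116
grip_force: 33.9
```

Run:
```python
from h import *
print(todo([.5925,.0795,.287],1.566-np.pi/2))
```

```text
[array([ 0.8, -1.4,  5.4]), np.float64(0.003)]
```

Emit:
step_arm --moves '[[[0,0,0],[0,0,0],40],[[0,0,0],[0,0,0],40],[[0,0,0],[0,0,0],40],[[0,0,-40],[0,0,0],40],[[0,0,-75],[0,0,0],40],[[-40,0,-75],[0,0,0],40],[[-80,0,-75],[0,0,0],40],[[-120,0,-75],[0,0,0],40]]'

```text
clock: 15.92
tcp_pos: [0.5945, -0.0428, 0.3678]
orientation: [0.002, 0.708, 0.707, 0.001]
wrist_force: [1.1, 0.4, -0.2]
finger_gap: 0.0399
grip_force: 0.0
```

Emit:
step_arm --moves '[[[-40,-2,0],[0,0,-0.05],40],[[-80,-2,0],[0,0,-0.05],40],[[-123,-2,0],[0,0,-0.05],40],[[-123,-2,0],[0,0,-0.05],40],[[-123,-2,0],[0,0,-0.05],40],[[-123,-2,40],[0,0,-0.05],40],[[-123,-2,50],[0,0,-0.05],40],[[-123,-2,50],[0,0,-0.05],40]]'

```text
clock: 16.58
tcp_pos: [0.5893, -0.163, 0.3127]
orientation: [-0.003, 0.69, 0.723, -0.001]
wrist_force: [0.0, -0.2, -0.5]
finger_gap: 0.0402
grip_force: 0.0
```

Run:
```python
from h import *
print(todo([.5915,-.164,.287],1.616-np.pi/2))
s=imaging.read_camera("side");t=imaging.read_camera("top")
a=s[100:220,250:360];b=t[120:240,260:370]
cv2.imwrite("pics/a5.png",cv2.resize(np.hstack([a,b])[:,:,::-1],None,fx=3.6,fy=3.6,interpolation=cv2.INTER_CUBIC))
```

```text
[array([-1.2,  2.3, 25.7]), np.float64(0.001)]
```

View pics/a5.png

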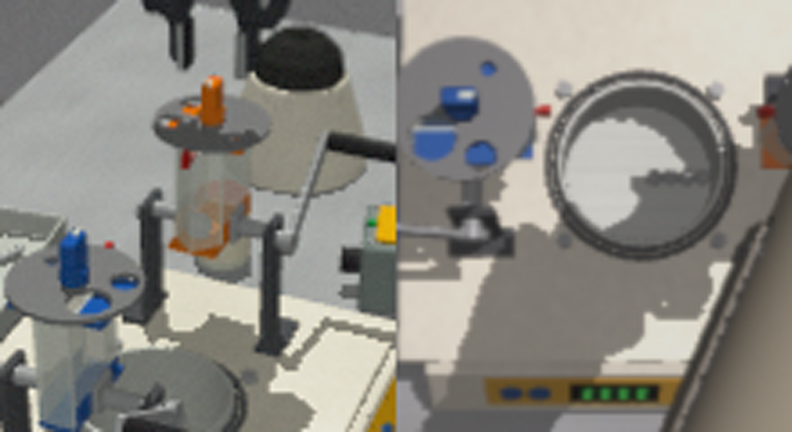

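The fine dial is closed and about four balls lie in the bowl. The fingers straddle the orange fin, so I'll grip it and turn to the 30 mm hole.

Emit:
step_arm --moves '[[[-1,2,20],[0,0,0],40],[[-1,2,25],[0,0,0],40],[[-1,2,25],[0,0,0],5],[[-1,2,25],[0,0,0],5],[[-1,2,25],[0,0,0],5],[[-1,2,25],[0,0,0],5],[[-1,2,25],[0,0,0],5],[[-1,2,25],[0,0,0],5]]'

```text
clock: 17.35
tcp_pos: [0.5923, -0.1657, 0.2932]
orientation: [0.0, 0.691, 0.723, -0.0]
wrist_force: [-5.7, 0.4, 3.9]
finger_gap: 0.0108
grip_force: 33.0
```

Emit:
step_arm --moves '[[[0,0,0],[0,0,-0.12],5],[[0,0,0],[0,0,-0.24],5],[[0,0,0],[0,0,-0.36],5],[[0,0,0],[0,0,-0.48],5],[[0,0,0],[0,0,-0.6],5],[[0,0,0],[0,0,-0.72],5],[[0,0,0],[0,0,-0.84],5],[[0,0,0],[0,0,-0.96],5]]'

```text
clock: 18.02
tcp_pos: [0.5924, -0.1656, 0.2932]
orientation: [0.0, 0.276, 0.961, -0.0]
wrist_force: [-5.4, 1.3, 3.5]
finger_gap: 0.0109
grip_force: 33.0
```

Emit:
step_arm --moves '[[[0,0,0],[0,0,-0.12],5],[[0,0,0],[0,0,-0.24],5],[[0,0,0],[0,0,-0.36],5],[[0,0,0],[0,0,-0.48],5],[[0,0,0],[0,0,-0.6],5],[[0,0,0],[0,0,-0.72],5],[[0,0,0],[0,0,-0.84],5],[[0,0,0],[0,0,-0.96],5]]'

```text
clock: 18.68
tcp_pos: [0.5924, -0.1654, 0.2932]
orientation: [0.0, -0.199, 0.98, 0.0]
wrist_force: [-5.4, 1.6, 4.9]
finger_gap: 0.0106
grip_force: 33.0
```

Emit:
step_arm --moves '[[[0,0,0],[0,0,-0.12],5],[[0,0,0],[0,0,-0.24],5],[[0,0,0],[0,0,-0.36],5],[[0,0,0],[0,0,-0.38],5],[[0,0,0],[0,0,-0.38],5]]'

```text
clock: 19.1
tcp_pos: [0.5923, -0.1653, 0.2932]
orientation: [0.0, -0.378, 0.926, 0.0]
wrist_force: [-4.8, 1.8, 4.0]
finger_gap: 0.0114
grip_force: 33.0
```

Run:
```python
from h import *
print(todo([.5915,-.164,.287],3.916-np.pi/2),telemetry.get_state()['joint_pos'])
```

```text
[array([-0.3,  1.5,  6.2]), np.float64(0.001)] [-4.02675285e-01  3.89766841e-01  3.05878379e-01  1.48688226e+00
  5.91926690e-05 -1.17816122e+00]
```

Emit:
step_arm --moves '[[[0,0,0],[0,0,0],40],[[0,0,0],[0,0,0],40],[[0,0,0],[0,0,0],40],[[0,0,-40],[0,0,0],40],[[0,0,-75],[0,0,0.12],40],[[40,6,-75],[0,0,0.24],40],[[80,12,-75],[0,0,0.36],40],[[120,18,-75],[0,0,0.48],45]]'

```text
clock: 19.77
tcp_pos: [0.4951, -0.2377, 0.3675]
orientation: [0.001, -0.145, 0.989, -0.001]
wrist_force: [-0.0, -1.1, 0.5]
finger_gap: 0.0449
grip_force: 0.0
```

Emit:
step_arm --moves '[[[10,0,0],[0,0,0.12],45],[[10,0,0],[0,0,0.24],45],[[10,0,0],[0,0,0.295],45],[[10,0,0],[0,0,0.295],45],[[10,0,0],[0,0,0.295],45]]'

```text
clock: 20.18
tcp_pos: [0.4853, -0.2399, 0.3669]
orientation: [0.0, -0.0, 1.0, -0.0]
wrist_force: [1.3, 0.1, -0.1]
finger_gap: 0.0449
grip_force: 0.0
```

Run:
```python
from h import *
print(todo([.485,-.244,.208],-np.pi/2-.005))
s=imaging.read_camera("side");t=imaging.read_camera("top")
a=s[100:220,270:390];b=t[110:230,320:440]
cv2.imwrite("pics/a6.png",cv2.resize(np.hstack([a,b])[:,:,::-1],None,fx=3.3,fy=3.3,interpolation=cv2.INTER_CUBIC))
```

```text
[array([  0.4,  -4.1, 158.9]), np.float64(0.006)]
```

View pics/a6.png

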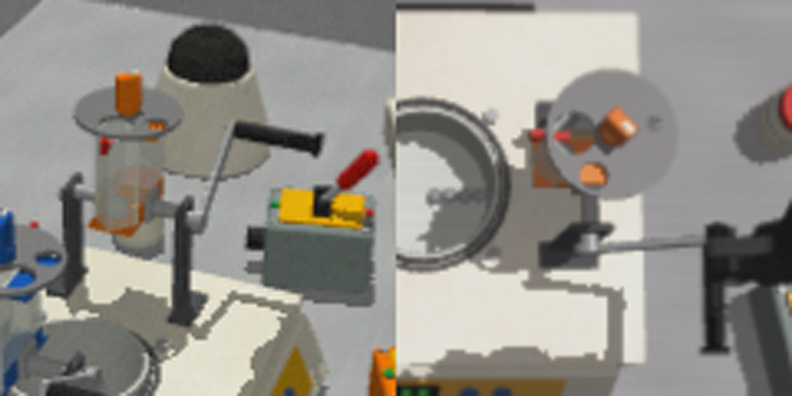

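The 30 mm hole is at the pointer, at (572,135). I'll grasp the coarse crank and tip the jar in.

Emit:
step_arm --moves '[[[0,-4,40],[0,0,0],50],[[0,-4,80],[0,0,0],50],[[0,-4,120],[0,0,0],50],[[0,-4,157],[0,0,0],50],[[0,-4,157],[0,0,0],50],[[0,-4,157],[0,0,0],8],[[0,-4,157],[0,0,0],8],[[0,-4,157],[0,0,0],8]]' --grip_force 40

```text
clock: 20.95
tcp_pos: [0.4871, -0.2448, 0.2131]
orientation: [0.002, 0.0, 1.0, -0.002]
wrist_force: [-2.4, 2.0, 8.0]
finger_gap: 0.015
grip_force: 40.1
```

Emit:
step_arm --moves '[[[0,0,0],[0,0,0],8],[[0,0,0],[0,0,0],8],[[0,0,0],[0,0,0],8],[[0,0,0],[0,0,0],8]]'

```text
clock: 21.28
tcp_pos: [0.4871, -0.2448, 0.2131]
orientation: [0.003, 0.0, 1.0, -0.002]
wrist_force: [-0.2, 0.2, 6.2]
finger_gap: 0.0147
grip_force: 39.4
```

Emit:
step_arm --moves '[[[0,7,-9.6],[0,0,0],8],[[0,15.2,-18.2],[0,0,0],8],[[0,24.4,-25.7],[0,0,0],8],[[0,34.4,-32],[0,0,0],8],[[0,45.1,-37.1],[0,0,0],8],[[0,56.4,-40.7],[0,0,0],8],[[0,68.1,-42.9],[0,0,0],8],[[0,79.9,-43.7],[0,0,0],8]]'

```text
clock: 21.95
tcp_pos: [0.4877, -0.1675, 0.2581]
orientation: [0.004, 0.001, 1.0, -0.005]
wrist_force: [2.1, -7.9, 3.0]
finger_gap: 0.014
grip_force: 41.6
```

Emit:
step_arm --moves '[[[0,11.8,0.7],[0,0,0],8],[[0,23.5,3],[0,0,0],8],[[0,34.8,6.6],[0,0,0],8],[[0,45.5,11.6],[0,0,0],8],[[0,55.6,18],[0,0,0],8],[[0,64.8,25.5],[0,0,0],8],[[0,72.9,34.1],[0,0,0],8],[[0,80,43],[0,0,0],8]]'

```text
clock: 22.62
tcp_pos: [0.4879, -0.0858, 0.2131]
orientation: [0.003, 0.001, 1.0, -0.003]
wrist_force: [2.5, -3.7, 4.2]
finger_gap: 0.0143
grip_force: 44.2
```

Emit:
step_arm --moves '[[[0,0,0],[0,0,0],8],[[0,0,0],[0,0,0],8],[[0,0,0],[0,0,0],8],[[0,0,0],[0,0,0],8],[[0,0,0],[0,0,0],8],[[0,0,0],[0,0,0],8],[[0,0,0],[0,0,0],8],[[0,0,0],[0,0,0],8]]'

```text
clock: 23.28
tcp_pos: [0.4878, -0.0849, 0.2122]
orientation: [0.003, 0.0, 1.0, -0.001]
wrist_force: [4.0, -1.8, -1.8]
finger_gap: 0.0142
grip_force: 43.4
```

Emit:
step_arm --moves '[[[0,-7,-9.6],[0,0,0],8],[[0,-15.2,-18.2],[0,0,0],8],[[0,-24.4,-25.7],[0,0,0],8],[[0,-34.4,-32],[0,0,0],8],[[0,-45.1,-37.1],[0,0,0],8],[[0,-52,-39.5],[0,0,0],8],[[0,-45.1,-37.1],[0,0,0],8],[[0,-34.4,-32],[0,0,0],8]]'

```text
clock: 23.95
tcp_pos: [0.4875, -0.1197, 0.2476]
orientation: [0.004, 0.001, 1.0, -0.002]
wrist_force: [0.4, -3.5, 8.1]
finger_gap: 0.0147
grip_force: 41.3
```

Emit:
step_arm --moves '[[[0,10,6.3],[0,0,0],8],[[0,19.2,13.8],[0,0,0],8],[[0,27.4,22.4],[0,0,0],8],[[0,34.4,32],[0,0,0],8],[[0,34.4,32],[0,0,0],8],[[0,34.4,32],[0,0,0],8],[[0,34.4,32],[0,0,0],8],[[0,34.4,32],[0,0,0],8]]'

```text
clock: 24.62
tcp_pos: [0.4874, -0.0848, 0.2118]
orientation: [0.002, 0.001, 1.0, -0.001]
wrist_force: [4.4, -2.6, -1.7]
finger_gap: 0.0143
grip_force: 44.0
```

Emit:
step_arm --moves '[[[0,0,0],[0,0,0],8],[[0,0,0],[0,0,0],8],[[0,0,0],[0,0,0],8],[[0,0,0],[0,0,0],8],[[0,0,0],[0,0,0],8],[[0,0,0],[0,0,0],8]]'

```text
clock: 25.12
tcp_pos: [0.4874, -0.0849, 0.2119]
orientation: [0.002, 0.001, 1.0, -0.001]
wrist_force: [4.2, -2.5, -1.7]
finger_gap: 0.0146
grip_force: 44.0
```

Back to upright, then release and look.

Emit:
step_arm --moves '[[[0,-7,-9.6],[0,0,0],8],[[0,-15.2,-18.2],[0,0,0],8],[[0,-24.4,-25.7],[0,0,0],8],[[0,-34.4,-32],[0,0,0],8],[[0,-45.1,-37.1],[0,0,0],8],[[0,-56.4,-40.7],[0,0,0],8],[[0,-68.1,-42.9],[0,0,0],8],[[0,-79.9,-43.7],[0,0,0],8]]'

```text
clock: 25.78
tcp_pos: [0.4869, -0.161, 0.2572]
orientation: [0.003, -0.001, 1.0, 0.002]
wrist_force: [2.4, 12.0, 13.3]
finger_gap: 0.0143
grip_force: 43.9
```

Emit:
step_arm --moves '[[[0,-11.8,0.7],[0,0,0],8],[[0,-23.5,3],[0,0,0],8],[[0,-34.8,6.6],[0,0,0],8],[[0,-45.5,11.6],[0,0,0],8],[[0,-55.6,18],[0,0,0],8],[[0,-64.8,25.5],[0,0,0],8],[[0,-72.9,34.1],[0,0,0],8],[[0,-80.5,44],[0,0,0],8]]'

```text
clock: 26.45
tcp_pos: [0.4861, -0.2426, 0.2116]
orientation: [0.002, -0.0, 1.0, 0.002]
wrist_force: [2.2, 8.7, 4.3]
finger_gap: 0.0146
grip_force: 48.5
```

Emit:
step_arm --moves '[[[0,-0.5,1],[0,0,0],8],[[0,-0.5,1],[0,0,0],8],[[0,-0.5,1],[0,0,0],8]]'

```text
clock: 26.7
tcp_pos: [0.486, -0.244, 0.2092]
orientation: [0.001, 0.0, 1.0, 0.001]
wrist_force: [4.9, 2.9, -4.9]
finger_gap: 0.014
grip_force: 47.8
```

Emit:
step_arm --moves '[[[0,0,0],[0,0,0],45],[[0,0,0],[0,0,0],45],[[0,0,0],[0,0,0],45],[[0,0,-40],[0,0,0],45],[[0,0,-80],[0,0,0],45],[[0,0,-120],[0,0,0],45],[[0,0,-155],[0,0,0],45],[[0,0,-155],[0,0,0],45]]'

```text
clock: 27.37
tcp_pos: [0.4864, -0.2459, 0.3725]
orientation: [0.005, 0.0, 1.0, -0.004]
wrist_force: [-0.5, 0.3, -0.2]
finger_gap: 0.0449
grip_force: 0.0
```

Run:
```python
from h import *
s=imaging.read_camera("side");t=imaging.read_camera("top")
a=s[110:230,270:365];b=t[120:240,300:410]
cv2.imwrite("pics/a7.png",cv2.resize(np.hstack([a,b])[:,:,::-1],None,fx=3.9,fy=3.9,interpolation=cv2.INTER_CUBIC))
print(todo([.5915,-.164,.287],3.916-np.pi/2))
```

```text
[array([-105.5,   81.7,   79.6]), np.float64(-0.775)]
```

View pics/a7.png

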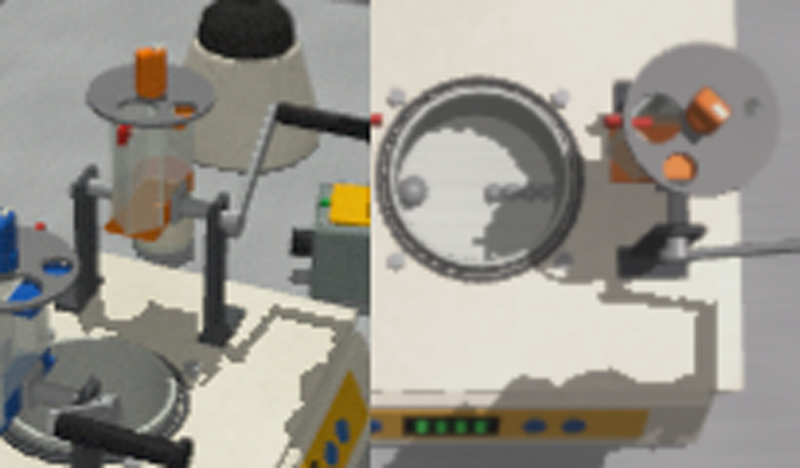

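Run:
```python
from h import *
s=imaging.read_camera("side");t=imaging.read_camera("top")
cv2.imwrite("pics/side7.png",s[:,:,::-1]);cv2.imwrite("pics/top7.png",t[:,:,::-1])
s0=cv2.imread("pics/side0.png")[:,:,::-1];t0=cv2.imread("pics/top0.png")[:,:,::-1]
f=lambda im,x,y:im[y:y+55,x:x+42]
r=lambda s,t:np.hstack([f(s,288,125),f(s,250,175),t[125:180,360:402],t[125:180,257:299]])
cv2.imwrite("pics/cmp.png",cv2.resize(np.vstack([r(s0,t0),r(s,t)])[:,:,::-1],None,fx=4.7,fy=4.7,interpolation=cv2.INTER_CUBIC))
```

```text
(no output)
```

View pics/cmp.png

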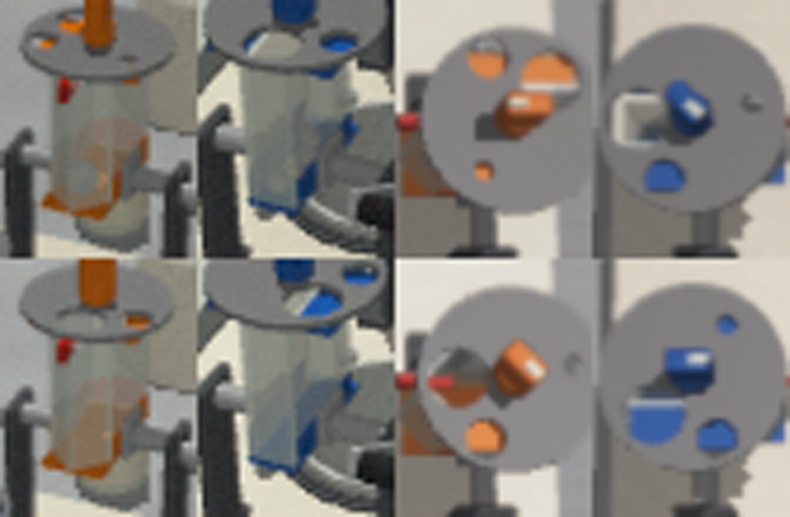

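Comparing before and after: the coarse jar's single ball at (85,180) is gone, and both jars are empty. I'll close the coarse dial.

Emit:
step_arm --moves '[[[-30,24,0],[0,0,-0.12],40],[[-60,48,0],[0,0,-0.24],40],[[-90,72,0],[0,0,-0.36],40],[[-106,82,0],[0,0,-0.48],40],[[-106,82,0],[0,0,-0.6],40],[[-106,82,0],[0,0,-0.72],40],[[-106,82,0],[0,0,-0.775],40],[[-106,82,0],[0,0,-0.775],40]]' --grip_force 30

```text
clock: 28.23
tcp_pos: [0.5907, -0.1623, 0.3619]
orientation: [-0.002, -0.378, 0.926, 0.001]
wrist_force: [0.2, -0.7, 0.6]
finger_gap: 0.0399
grip_force: 0.0
```

Emit:
step_arm --moves '[[[0,0,30],[0,0,0],40],[[0,0,55],[0,0,0],40],[[0,0,55],[0,0,0],40]]'

```text
clock: 28.48
tcp_pos: [0.588, -0.1617, 0.3022]
orientation: [-0.004, -0.377, 0.926, 0.004]
wrist_force: [0.1, 0.8, -1.4]
finger_gap: 0.0396
grip_force: 0.0
```

Run:
```python
from h import *
print(todo([.592,-.1647,.288],3.916-np.pi/2))
```

```text
[array([-0.8, -5.1, 14.1]), np.float64(-0.002)]
```

Emit:
step_arm --moves '[[[0,-4,12],[0,0,0],40],[[0,-4,12],[0,0,0],40],[[0,-4,12],[0,0,0],5],[[0,-4,12],[0,0,0],5],[[0,-4,12],[0,0,0],5],[[0,-4,12],[0,0,0],5],[[0,-4,12],[0,0,0],5],[[0,-4,12],[0,0,0],5]]'

```text
clock: 29.15
tcp_pos: [0.5928, -0.1651, 0.2983]
orientation: [-0.001, -0.377, 0.926, 0.0]
wrist_force: [-5.1, 1.8, 2.7]
finger_gap: 0.0108
grip_force: 31.0
```

Emit:
step_arm --moves '[[[0,0,0],[0,0,0.12],5],[[0,0,0],[0,0,0.24],5],[[0,0,0],[0,0,0.36],5],[[0,0,0],[0,0,0.48],5],[[0,0,0],[0,0,0.6],5],[[0,0,0],[0,0,0.72],5],[[0,0,0],[0,0,0.84],5],[[0,0,0],[0,0,0.96],5]]'

```text
clock: 29.82
tcp_pos: [0.5929, -0.1656, 0.2983]
orientation: [-0.0, 0.096, 0.995, -0.0]
wrist_force: [-4.6, -1.0, 1.8]
finger_gap: 0.0106
grip_force: 30.9
```

Emit:
step_arm --moves '[[[0,0,0],[0,0,0.12],5],[[0,0,0],[0,0,0.24],5],[[0,0,0],[0,0,0.36],5],[[0,0,0],[0,0,0.48],5],[[0,0,0],[0,0,0.6],5],[[0,0,0],[0,0,0.72],5],[[0,0,0],[0,0,0.84],5],[[0,0,0],[0,0,0.96],5]]'

```text
clock: 30.48
tcp_pos: [0.5926, -0.1661, 0.2983]
orientation: [-0.0, 0.545, 0.839, -0.001]
wrist_force: [-5.6, -2.6, 2.2]
finger_gap: 0.0106
grip_force: 31.0
```

Emit:
step_arm --moves '[[[0,0,0],[0,0,0.12],5],[[0,0,0],[0,0,0.24],5],[[0,0,0],[0,0,0.36],5],[[0,0,0],[0,0,0.43],5],[[0,0,0],[0,0,0.43],5],[[0,0,0],[0,0,0.43],5]]'

```text
clock: 30.98
tcp_pos: [0.5923, -0.1662, 0.2983]
orientation: [-0.0, 0.709, 0.705, -0.001]
wrist_force: [-6.4, -0.9, 2.8]
finger_gap: 0.0105
grip_force: 31.0
```

Run:
```python
from h import *
print(todo([.592,-.1647,.288],1.566-np.pi/2))
```

```text
[array([ 1.5, -0.3, 10.3]), np.float64(-0.002)]
```

Emit:
step_arm --moves '[[[0,0,0],[0,0,0],40],[[0,0,0],[0,0,0],40],[[0,0,0],[0,0,0],40],[[0,0,-40],[0,0,0],40],[[0,0,-80],[0,0,0],40],[[40,-8,-90],[0,0,0],60],[[80,-16,-90],[0,0,0],60],[[120,-24,-90],[0,0,0],60]]'

```text
clock: 31.65
tcp_pos: [0.5714, -0.045, 0.3887]
orientation: [0.002, 0.71, 0.705, 0.001]
wrist_force: [-0.3, 0.4, -0.2]
finger_gap: 0.06
grip_force: 0.0
```

Emit:
step_arm --moves '[[[41,-6,0],[0,0,0],60],[[82,-12,0],[0,0,0],60],[[123,-18,0],[0,0,0],60],[[164,-24,0],[0,0,0],60],[[205,-30,0],[0,0,0],60],[[246,-36,0],[0,0,0],60],[[287,-42,0],[0,0,0],60],[[300,-44,0],[0,0,0],60]]'

```text
clock: 32.32
tcp_pos: [0.5267, 0.2599, 0.3872]
orientation: [-0.001, 0.707, 0.707, 0.001]
wrist_force: [-1.1, -0.8, -0.5]
finger_gap: 0.06
grip_force: 0.0
```

```bash
cat > lid.py <<'E'
from h import *
s=imaging.read_camera("side");t=imaging.read_camera("top")
cv2.imwrite("pics/t_l.png",t[:,:,::-1]);cv2.imwrite("pics/s_l.png",s[:,:,::-1])
for n,im,(x0,y0,x1,y1) in(("top",t,(110,150,240,260)),("side",s,(190,310,330,400))):
    g=cv2.cvtColor(im,cv2.COLOR_RGB2HSV)[y0:y1,x0:x1]
    r=cv2.inRange(g,(0,70,80),(10,255,255))|cv2.inRange(g,(170,70,80),(180,255,255))
    p=cv2.findNonZero(r)
    if p is None: print(n,"none");continue
    e=cv2.fitEllipse(cv2.convexHull(p+np.array([x0,y0])));print(n,len(p),e,plane(n,e[0],.018))
    m=cv2.inRange(g,(0,0,0),(180,255,60));k,l,st,ce=cv2.connectedComponentsWithStats(m)
    print([(st[i,4],ce[i]+[x0,y0]) for i in range(1,k) if 30<st[i,4]<800])
E
python3 lid.py
```

```text
top 70 ((169.6721649169922, 182.05284118652344), (36.935279846191406, 38.94843292236328), 41.71770095825195) [0.55749228 0.41867959 0.018     ]
[(np.int32(132), array([171.27272727, 154.09848485])), (np.int32(267), array([118.76779026, 158.93632959])), (np.int32(587), array([157.35775128, 177.95229983]))]
side 270 ((221.8580322265625, 364.1131896972656), (46.265506744384766, 56.00889587402344), 68.44572448730469) [0.55929371 0.42146727 0.018     ]
[(np.int32(312), array([221.23076923, 360.50320513]))]
```

The lid was knocked aside, and both views put it at about (0.558, 0.420). I'll go to it.

Emit:
step_arm --moves '[[[40,8,0],[0,0,0],60],[[80,16,0],[0,0,0],60],[[120,24,0],[0,0,0],60],[[160,31,30],[0,0,0],60],[[160,31,70],[0,0,0],60],[[160,31,110],[0,0,0],60],[[160,31,150],[0,0,0],60],[[160,31,190],[0,0,0],60]]'

```text
clock: 33.08
tcp_pos: [0.5605, 0.4134, 0.195]
orientation: [0.0, 0.709, 0.705, 0.0]
wrist_force: [0.9, 0.0, 0.6]
finger_gap: 0.0599
grip_force: 0.0
```

Emit:
step_arm --moves '[[[0,0,40],[0,0,0],60],[[0,0,80],[0,0,0],60],[[0,0,80],[0,0,0],60],[[0,0,80],[0,0,0],60]]'

```text
clock: 33.42
tcp_pos: [0.5588, 0.4123, 0.115]
orientation: [-0.001, 0.709, 0.705, -0.003]
wrist_force: [-0.2, -0.4, 0.4]
finger_gap: 0.0599
grip_force: 0.0
```

```bash
python3 lid.py
python3 - <<'E'
from h import *
print(todo([.558,.420,.026],-.005))
E
```

```text
top 96 ((169.79330444335938, 181.81703186035156), (37.17522430419922, 38.616764068603516), 23.794546127319336) [0.55818875 0.41834001 0.018     ]
[(np.int32(637), array([142.6577708 , 175.41287284])), (np.int32(34), array([131.82352941, 160.20588235])), (np.int32(111), array([114.93693694, 168.28828829])), (np.int32(50), array([166.68, 182.72]))]
side 281 ((221.8485565185547, 364.2189636230469), (46.49110412597656, 56.033660888671875), 67.84162139892578) [0.559185  0.4216967 0.018    ]
[(np.int32(735), array([223.13333333, 318.6       ])), (np.int32(311), array([221.23794212, 360.52411576]))]
[array([ 5.1, -4.4, 94.3]), np.float64(-0.001)]
```

Emit:
step_arm --moves '[[[7,-1,40],[0,0,0],60],[[7,-1,75],[0,0,0],60],[[7,-1,88],[0,0,0],60],[[7,-1,88],[0,0,0],60],[[7,-1,88],[0,0,0],15],[[7,-1,88],[0,0,0],15],[[7,-1,88],[0,0,0],15],[[7,-1,88],[0,0,0],15]]' --grip_force 90

```text
clock: 34.18
tcp_pos: [0.5613, 0.423, 0.0335]
orientation: [0.001, 0.709, 0.705, 0.003]
wrist_force: [-0.4, -1.2, 5.0]
finger_gap: 0.0253
grip_force: 88.2
```

Emit:
step_arm --moves '[[[0,0,0],[0,0,0],15],[[0,0,0],[0,0,0],15],[[0,0,-10],[0,0,0],15],[[0,0,-30],[0,0,0],15],[[0,0,-60],[0,0,0],15],[[0,0,-60],[0,0,0],15]]'

```text
clock: 34.68
tcp_pos: [0.5622, 0.4235, 0.097]
orientation: [0.001, 0.709, 0.705, 0.005]
wrist_force: [2.2, 1.7, -2.1]
finger_gap: 0.0254
grip_force: 89.0
```

```bash
python3 - <<'E'
from h import *
print(todo([.592,-.043,.26],-.005))
E
python3 lid.py
```

```text
[array([-465.5,   33.6, -165.2]), np.float64(0.0)]
top 90 ((161.6923065185547, 177.9105682373047), (38.73619079589844, 41.336544036865234), 37.930267333984375) [0.56998979 0.44311148 0.018     ]
[(np.int32(726), array([146.19972452, 175.52892562])), (np.int32(31), array([133.03225806, 162.48387097])), (np.int32(131), array([115.60305344, 171.21374046]))]
side 221 ((216.76712036132812, 346.3648986816406), (46.94688415527344, 58.34003829956055), 71.51605224609375) [0.59175801 0.38718716 0.018     ]
[]
```

Run:
```python
from h import *
print(tri((161.69,177.91),(216.77,346.36)),telemetry.get_state()['tcp_pos'],telemetry.get_state()['orientation'])
```

```text
(array([0.56200969, 0.4199316 , 0.07758314]), np.float64(0.0030378669091399696)) [0.5605045  0.42252679 0.09208529] [0.00073407 0.70887367 0.70533028 0.00260249]
```

Emit:
step_arm --moves '[[[0,0,-40],[0,0,0],15],[[0,0,-80],[0,0,0],15],[[0,0,-120],[0,0,0],15],[[0,0,-160],[0,0,0],15],[[0,0,-200],[0,0,0],15],[[0,0,-240],[0,0,0],15],[[0,0,-280],[0,0,0],15],[[0,0,-280],[0,0,0],15]]'

```text
clock: 35.45
tcp_pos: [0.5605, 0.4224, 0.3793]
orientation: [0.002, 0.709, 0.705, 0.008]
wrist_force: [0.8, 0.7, -0.6]
finger_gap: 0.0257
grip_force: 89.7
```

Emit:
step_arm --moves '[[[-25,2,0],[0,0,0],15],[[-60,5,0],[0,0,0],15],[[-95,7,0],[0,0,0],15],[[-130,9,0],[0,0,0],15],[[-165,12,0],[0,0,0],15],[[-200,15,0],[0,0,0],15],[[-230,17,0],[0,0,0],15],[[-245,18,0],[0,0,0],15]]'

```text
clock: 36.12
tcp_pos: [0.5753, 0.1729, 0.3675]
orientation: [-0.0, 0.71, 0.704, -0.001]
wrist_force: [0.3, 0.3, -3.4]
finger_gap: 0.0254
grip_force: 89.7
```

Emit:
step_arm --moves '[[[-25,2,0],[0,0,0],15],[[-60,5,0],[0,0,0],15],[[-95,7,0],[0,0,0],15],[[-130,9,0],[0,0,0],15],[[-165,12,0],[0,0,0],15],[[-195,13,0],[0,0,0],15],[[-215,13,0],[0,0,0],15],[[-220,13,0],[0,0,0],15]]'

```text
clock: 36.78
tcp_pos: [0.5874, -0.0468, 0.3672]
orientation: [-0.001, 0.71, 0.704, -0.001]
wrist_force: [-0.4, 0.8, -2.9]
finger_gap: 0.0254
grip_force: 89.7
```

Emit:
step_arm --moves '[[[0,0,0],[0,0,0],15],[[0,0,0],[0,0,0],15]]'

```text
clock: 36.95
tcp_pos: [0.5873, -0.0431, 0.3681]
orientation: [-0.001, 0.709, 0.705, -0.0]
wrist_force: [-0.4, 0.7, -3.9]
finger_gap: 0.0252
grip_force: 89.7
```

Run:
```python
from h import *
print(todo([.592,-.043,.14],-.005))
```

```text
[array([-1.000e-01,  5.000e+00,  2.281e+02]), np.float64(-0.0)]
```

Emit:
step_arm --moves '[[[2.5,4.5,0],[0,0,0],15],[[2.5,4.5,30],[0,0,0],15],[[2.5,4.5,65],[0,0,0],15],[[2.5,4.5,100],[0,0,0],15],[[2.5,4.5,135],[0,0,0],15],[[2.5,4.5,170],[0,0,0],15],[[2.5,4.5,200],[0,0,0],15],[[2.5,4.5,220],[0,0,0],15]]'

```text
clock: 37.62
tcp_pos: [0.5905, -0.0386, 0.1454]
orientation: [-0.002, 0.708, 0.706, -0.001]
wrist_force: [0.1, 0.8, -3.2]
finger_gap: 0.0251
grip_force: 90.0
```

Emit:
step_arm --moves '[[[0,0,0],[0,0,0],15],[[0,0,0],[0,0,0],15]]'

```text
clock: 37.78
tcp_pos: [0.5913, -0.0394, 0.1482]
orientation: [-0.001, 0.708, 0.706, -0.001]
wrist_force: [-0.7, -0.9, -3.3]
finger_gap: 0.0251
grip_force: 89.8
```

Run:
```python
from h import *
print(todo([.592,-.0405,.1155],-.005))
s=imaging.read_camera("side")
cv2.imwrite("pics/a8.png",cv2.resize(s[150:300,200:400,::-1],None,fx=3.5,fy=3.5,interpolation=cv2.INTER_CUBIC))
```

```text
[array([-1.1,  0.8, 32.7]), np.float64(0.002)]
```

Emit:
step_arm --moves '[[[-1,0.5,8],[0,0,0],15],[[-1,0.5,16],[0,0,0],15],[[-1,0.5,22],[0,0,0],15],[[-1,0.5,27],[0,0,0],15],[[-1,0.5,31],[0,0,0],15],[[-1,0.5,33],[0,0,0],15],[[-1,0.5,33],[0,0,0],15]]'

```text
clock: 38.42
tcp_pos: [0.5923, -0.0422, 0.1159]
orientation: [-0.0, 0.709, 0.705, -0.0]
wrist_force: [-0.7, 0.9, -3.3]
finger_gap: 0.0253
grip_force: 89.8
```

Run:
```python
from h import *
print(todo([.592,-.0405,.1155],-.005))
```

```text
[array([ 1.7, -0.3,  0.4]), np.float64(-0.0)]
```

Emit:
step_arm --moves '[[[1,0,1.5],[0,0,0],15],[[1,0,3],[0,0,0],15],[[1,0,3],[0,0,0],15]]'

```text
clock: 38.67
tcp_pos: [0.5928, -0.0418, 0.1154]
orientation: [0.001, 0.709, 0.705, -0.0]
wrist_force: [-6.1, -1.6, 8.9]
finger_gap: 0.0252
grip_force: 91.2
```

Emit:
step_arm --moves '[[[1,0,1],[0,0,0],50],[[1,0,1],[0,0,0],50],[[1,0,1],[0,0,0],50],[[1,0,-30],[0,0,0],50],[[1,0,-70],[0,0,0],50],[[1,0,-110],[0,0,0],50],[[1,0,-150],[0,0,0],50],[[1,0,-190],[0,0,0],50]]'

```text
clock: 39.33
tcp_pos: [0.5923, -0.0399, 0.305]
orientation: [0.0, 0.709, 0.705, 0.0]
wrist_force: [1.7, -0.3, -0.9]
finger_gap: 0.0504
grip_force: 0.0
```

Emit:
step_arm --moves '[[[0,0,-40],[0,0,0],30],[[0,0,-75],[0,0,0],0],[[-35,-20,-75],[0,0,0],0],[[-70,-40,-75],[0,0,0],0],[[-105,-60,-75],[0,0,0],0],[[-140,-80,-75],[0,0,0],0],[[-175,-100,-75],[0,0,0],0],[[-210,-120,-75],[0,0,0],0]]'

```text
clock: 40.0
tcp_pos: [0.4706, -0.2508, 0.3782]
orientation: [0.0, 0.709, 0.706, 0.0]
wrist_force: [0.6, -0.6, -0.2]
finger_gap: 0.0002
grip_force: 0.0
```

Run:
```python
from h import *
s=imaging.read_camera("side");t=imaging.read_camera("top")
for n,im,(x0,y0,x1,y1) in(("top",t,(295,125,365,205)),("side",s,(255,180,345,245))):
    g=cv2.cvtColor(im,cv2.COLOR_RGB2HSV)[y0:y1,x0:x1]
    r=cv2.inRange(g,(0,70,80),(10,255,255))|cv2.inRange(g,(170,70,80),(180,255,255))
    p=cv2.findNonZero(r);print(len(p))
    e=cv2.fitEllipse(cv2.convexHull(p+np.array([x0,y0])));print(n,e,plane(n,e[0],.10))
a=s[140:260,240:345];b=t[110:230,260:400]
cv2.imwrite("pics/a8.png",cv2.resize(np.hstack([a,b])[:,:,::-1],None,fx=3.2,fy=3.2,interpolation=cv2.INTER_CUBIC))
print(telemetry.get_state()['tcp_pos'])
```

```text
201
top ((331.78619384765625, 162.5530242919922), (41.227901458740234, 74.93989562988281), 93.85235595703125) [ 0.59638853 -0.05267046  0.1       ]
63
side ((292.3893127441406, 205.70947265625), (24.742229461669922, 40.963924407958984), 89.93399810791016) [ 0.59327273 -0.04377089  0.1       ]
[ 0.46916781 -0.25407696  0.37791125]
```

View pics/a8.png

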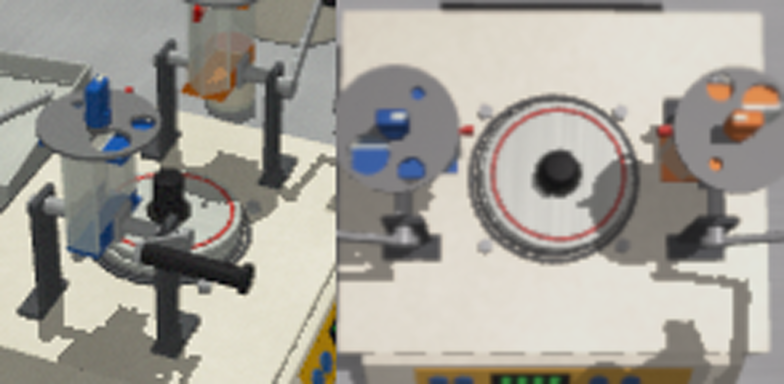

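The lid is seated concentric in the bowl and both dials are closed. Now the toggle.

Emit:
step_arm --moves '[[[-35,-20,0],[0,0,0],0],[[-70,-40,0],[0,0,0],0],[[-105,-60,0],[0,0,0],0],[[-140,-80,0],[0,0,0],0],[[-154,-88,0],[0,0,0],0],[[-154,-88,40],[0,0,0],0],[[-154,-88,80],[0,0,0],0],[[-154,-88,120],[0,0,0],0]]'

```text
clock: 40.77
tcp_pos: [0.3834, -0.4037, 0.2573]
orientation: [0.001, 0.709, 0.705, -0.0]
wrist_force: [-0.6, -1.1, -0.5]
finger_gap: 0.0001
grip_force: 0.0
```

Emit:
step_arm --moves '[[[0,0,40],[0,0,0],0],[[0,0,80],[0,0,0],0],[[0,0,120],[0,0,0],0],[[0,0,138],[0,0,0],0],[[0,0,138],[0,0,0],0],[[0,0,138],[0,0,0],0]]'

```text
clock: 41.27
tcp_pos: [0.3829, -0.4021, 0.1195]
orientation: [-0.001, 0.709, 0.706, 0.0]
wrist_force: [0.1, -0.6, 0.2]
finger_gap: -0.0002
grip_force: 0.0
```

Run:
```python
from h import *
print(todo([.465-.083,-.392-.0165,.12]),todo([.465-.01,-.392-.002,.12]))
t=imaging.read_camera("top");s=imaging.read_camera("side")
print(blobs(t,(0,150,80),(4,255,255),(430,190,490,250)),blobs(s,(0,150,80),(4,255,255),(340,130,400,180)))
```

```text
[array([-6.4, -0.9, -0.5])] [array([ 8.4, 72.1, -0.6])]
[(74, [462.3, 221.0], [457, 215, 12, 13])] [(62, [377.9, 151.1], [373, 146, 11, 11])]
```

Emit:
step_arm --moves '[[[-5,0,0],[0,0,0],0],[[-4,12,0],[0,0,0],0],[[-2,24,0],[0,0,0],0],[[1,36,0],[0,0,0],0],[[3,48,0],[0,0,0],0],[[6,60,0],[0,0,0],0],[[8,72,0],[0,0,0],0],[[8,72,0],[0,0,0],0]]'

```text
clock: 42.03
tcp_pos: [0.4575, -0.3947, 0.1199]
orientation: [0.0, 0.708, 0.706, 0.0]
wrist_force: [-0.3, 0.2, -0.1]
finger_gap: 0.0
grip_force: 0.0
```

Emit:
step_arm --moves '[[[0,0,0],[0,0,0],0],[[-8,-50,0],[0,0,0],0],[[-15,-90,0],[0,0,0],0],[[-15,-90,-40],[0,0,0],0],[[-15,-90,-80],[0,0,0],0],[[-15,-90,-120],[0,0,0],0],[[-15,-90,-120],[0,0,0],0]]'

```text
clock: 42.62
tcp_pos: [0.3656, -0.4129, 0.2484]
orientation: [0.006, 0.709, 0.705, -0.001]
wrist_force: [0.1, -1.1, 0.2]
finger_gap: 0.0001
grip_force: 0.0
```

Run:
```python
from h import *
t=imaging.read_camera("top");s=imaging.read_camera("side")
print(blobs(t,(0,150,80),(4,255,255),(430,180,490,250)),blobs(s,(0,150,80),(4,255,255),(330,130,400,180)))
for n,l in(("top",-1),("top",1),("side",-1),("side",1)):
    print(n,l,proj(n,[.465+l*.036*.981,-.392+l*.036*.194,.08+.048]))
a=t[120:270,290:490];b=s[100:250,270:400]
cv2.imwrite("pics/a9.png",cv2.resize(np.hstack([a,b])[:,:,::-1],None,fx=2.4,fy=2.4,interpolation=cv2.INTER_CUBIC))
```

```text
[(73, [456.4, 197.2], [453, 191, 8, 14])] [(58, [358.8, 149.7], [354, 144, 10, 12])]
top -1 [463.54490853 222.64088962]
top 1 [457.37702024 196.1340089 ]
side -1 [380.14449707 149.57728724]
side 1 [358.40372136 147.45430969]
```

View pics/a9.png

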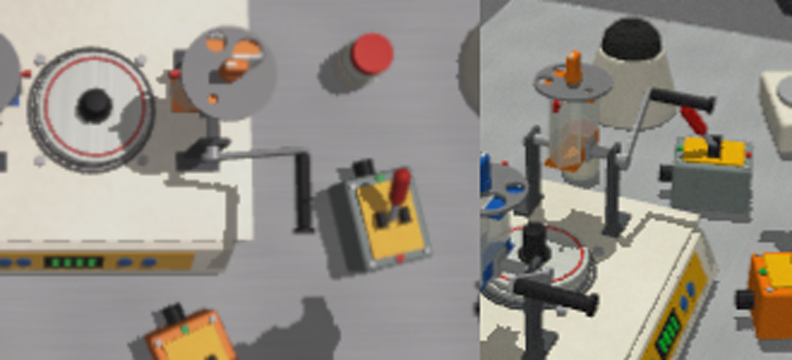

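The toggle leans to the ON side (green dot) at (400,185), the lid is seated, and the red-cap jar hasn't moved. Handing in.

```bash
python3 -c "
from workcell import env
print(env.hand_in())"
```

```text
the job is handed in; nothing more can be done
None
```

The job is handed in at about 43 s; the script returned no verdict. The camera views showed both jars emptied into the bowl and upright with dials closed, the lid seated, and the isolator ON; the sample jars were never touched.

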